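Offer up the wall bracket to the loudspeaker

TASK

The loudspeaker lies face down on the cloth with its back up: pick up the larger of the two wall brackets and hold it, plate down and level, hovering about 10 mm above the back, with its four holes squarely over the four brass threaded inserts (either way round), so that I can slip in the rubber bushes and start the screws. Do not let it bump or rest on the speaker, do not shift the speaker or the other things on the table, and finish while still holding the bracket there, steady: do not lower it or let go.

Things in the scene. Friction and masses are not known exactly. Their poses are not given: they have to be found in the camera images.
- speaker: Black box-shaped installation loudspeaker, 270 x 170 x 160 mm (x, y, z), lying loose, face down, about 3.6 kg. Origin: centre of its underside, on the cloth; z up. x runs along its 270 mm length, towards the end whose half of the flat back carries the inserts; a grey terminal plate near the other end stands up to 5 mm above the back.
- mount_centre (a point): Centre of the pattern of four brass threaded inserts, on the speaker's flat back, 160 mm above the cloth, 35 mm along +x from the speaker's middle. Axes as the speaker's. The inserts are 13 mm brass rings with a 6.5 mm threaded hole, at x = +/-52, y = +/-27 mm from here.
- insert0 (a point): Threaded insert at (+52, +27) mm from mount_centre, in the speaker's axes; point at the mouth of the hole, on the back face.
- insert1 (a point): Threaded insert at (-52, +27) mm from mount_centre.
- insert2 (a point): Threaded insert at (-52, -27) mm from mount_centre.
- insert3 (a point): Threaded insert at (+52, -27) mm from mount_centre.
- bracket_centre (a point): The larger wall bracket, loose, 0.4-0.75 kg, 100 mm high, standing on its plate: a rigid 30 x 30 mm square aluminium arm on the middle of a steel plate. This point: on the arm's axis, 50 mm above the plate's underside. x along the plate's 128 mm side, y along its 78 mm side, z up the arm. The arm's faces are square to the plate; grip it across either pair, 40 to 100 mm above the underside.
- under_centre (a point): Centre of the underside of the larger bracket's plate, 50 mm below bracket_centre; same axes. Plate 128 x 78 x 4 mm (x, y, z), four 12 mm holes at x = +/-52, y = +/-27 mm, the same after half a turn. On it a clevis, 36 mm high from the underside, 34 mm in x, 41 mm in y (51 mm over the bolt heads), holds the arm.
- hole0 (a point): Middle of the bracket's hole at (+52, +27) mm, at the plate's underside.
- hole1 (a point): Middle of the bracket's hole at (-52, +27) mm, at the plate's underside.
- hole2 (a point): Middle of the bracket's hole at (-52, -27) mm, at the plate's underside.
- hole3 (a point): Middle of the bracket's hole at (+52, -27) mm, at the plate's underside.
- small_bracket_centre (a point): Bystander: a smaller bracket of the same kind for another speaker, plate 92 x 60 x 4 mm, 24 mm square arm, 75 mm high; its holes do not fit. Point on the arm's axis, half-way up (37.5 mm). It may stand in either of the two places.
- screwdriver: Bystander: a screwdriver lying on the cloth. Origin: centre of its underside, x along the shaft.
- ribbon_spools: Bystander: two ribbon spools stacked flat, 92 mm across, 44 mm high. Origin: centre of the underside.
- parts_box: Bystander: open cardboard box 120 x 85 x 35 mm with rubber bushes and screws. Origin: centre of the underside.
Things that resemble listed ones, but are neither listed nor needed, are in the scene too. What is shaped like the part that bears bracket_centre but pink is not meant.

How it is judged:
By the outcome, as a careful person would: the job done as asked, in the order asked, and still so for the second after the job is handed in, while the arm keeps its last pose, push and grip.
It also fails if it takes over 40 s, if anything falls off the work surface, if the arm or the gripper's body presses on something with over 40 N, if the wrist force passes 120 N, or if a joint passes its speed limit or range.

ROBOT

A 6-joint arm with a two-finger parallel gripper is mounted at the origin on the work surface. World frame = base frame: x ahead of the robot, y to its left, z up, the work surface at z = 0. Lengths are in m, angles in degrees, forces in N, time in s.
With the tool pointing down it reaches from about 0.4 to 0.825 m from the base axis. Payload 7 kg.
Tool frame: the origin (TCP) lies at the very end of the fingers, on their centre line; the grasp point (between the pads) lies 19 mm behind it (ctrl.hold_point_z is the distance from the TCP to the grasp point, in m); z points along the fingers, y is the line along which they close (so a half turn about z gives the same grasp; the last joint's range is limited). The gripper opens to 88 mm and grips with 3 to 60 N. Pads are 19 mm wide; open, the fingers measure 130 mm over their backs; the gripper's body (78 mm by 193 mm) begins 47 mm behind the grasp point.
Start: joints at [81.079, 20.546, 0.682, 0, -70.136, -16.507], TCP at [0.29, 0.61, 0.227] pointing down, gripper open.
Joint ranges: [-176.03, 176.03], [-82.01, 121.73], [-58.28, 71.71], [-173.87, 95.51], [-174.79, -0.11], [-173.66, 173.66]. Speed limits (degrees/s): [136.94, 136.94, 172.46, 180, 180, 180].

INTERFACE

Orientations are given as [roll, pitch, yaw] about the fixed x, y, z axes, in that order (R = Rz(yaw) Ry(pitch) Rx(roll)).
In Python, from plant import sensors, viewer, workorder, ctrl gives the robot as it stands.
- The arm moves only by the shell command python3 -m pendant 'ROWS'. ROWS is JSON, a list of rows, each a list of 3 entries, a list of its own where there are three numbers: the opening, from -1 (shut) to 1 (fully open), so that 0 is half open, then the shift along the tool's x, y, z in m, then the turn, a rotation vector about the tool's x, y, z in degrees. A call has 1 to 10 rows; each row is the pose to reach, as a shift and turn from the pose commanded when the call began, along the tool's axes at that moment; what a row does not reach only later rows make up. A row lasts 1/12 s, in which the tool goes at most 41.7 mm and 7.16 degrees, less where a joint would pass 70% of its speed; a pose out of reach is approached as far as the arm can. A call with a gripper value outside its range is refused whole. The fingers move at their own pace and stop on an object; the grip force is fixed at half the most. Time passes only in rows, so rows that repeat a pose let the fingers close. It gives the time, the measured TCP pose, the force, the opening and the grip force at its end, in the units of the state.
- sensors.get_obs(): the state, without advancing time (a new reading comes with each control period).
- viewer.snapshot(name): name is "scene" or "top" or "wrist"; returns the picture (480x640x3 uint8, red, green, blue); there is no depth.
- viewer.camera_params(name): a dict with "fx", "fy", "cx", "cy" (pixels), "extrinsics" (4x4, takes a point from world to camera coordinates). Camera axes: x right, y up, looking along -z (the intrinsics and any distortion apply to the point x, -y, -z); pixel columns grow to the right and rows downward; lengths in m; the calibration is good to about 2 mm. A picture is of the moment at which its call begins: read the wrist's pose just before it. camera_params takes no time and is no camera call; for the wrist camera it gives the pose at the moment of the call.
- workorder.close_job(): hands the job in; it is judged then, once.
The state is a dict: "clock": time; "joint_pos": joint angles; "qvel": joint speeds; "tau": joint torques, N m; "tool_pos": TCP position; "orientation": TCP orientation; "force": force on the tool from outside, world axes, zero at the start; "moment": the same for the moment, N m; "opening": finger opening in m; "gripper_force": force on a finger pad.
Only numpy, scipy, OpenCV 4.12 (cv2) and the standard library are available. Lean on these libraries where they do the work, as an engineer would, in place of code of your own. Each camera call takes 0.05 s, during which the arm holds its last target. There are 200 camera calls.

## Working session

There is one attempt and no reset: what is moved stays moved. The work goes in short steps, Python scripts to look and compute and a shell command to move; the robot and the scene stay as the last step left them, time stands still between calls to the robot, and variables do not carry over. Pictures are saved under pics/ and viewed, at most 10 in all, crops included, and the job is handed in when it is done.

```bash
mkdir -p pics
python3 - <<'E'
from plant import sensors, viewer, ctrl
import cv2
o=sensors.get_obs(); print(o, ctrl.hold_point_z)
for n in ["top","scene","wrist"]:
    p=viewer.camera_params(n); print(n,p)
    cv2.imwrite(f"pics/{n}0.png",viewer.snapshot(n)[:,:,::-1])
E
```

```text
{'clock': 0.0, 'joint_pos': array([ 8.10789241e+01,  2.05926618e+01,  6.31983284e-01, -1.94587888e-02,
       -7.01360010e+01, -1.65058723e+01]), 'qvel': array([ 0.02658313, -0.0791379 , -0.03770646, -0.01228018,  0.06784735,
        0.03112911]), 'tau': array([-2.02747979e-03, -5.82716238e+01,  2.93054706e+01,  6.99694276e+00,
        6.95110793e-03, -1.55839580e-04]), 'tool_pos': array([0.28964451, 0.60913844, 0.22559733]), 'orientation': array([ 1.79902107e+02, -9.93210695e-03, -2.54335670e+01]), 'force': array([0.4804732 , 0.44618269, 0.27715243]), 'moment': array([0.04377277, 0.04068463, 0.00487896]), 'gripper_force': 0.0, 'opening': 0.08737788203821041} 0.0188
top {'fx': 599.6928589026348, 'fy': 599.6928589026348, 'cx': 327.0165436939225, 'cy': 241.5854466637551, 'extrinsics': array([[ 2.23310049e-02, -9.99716770e-01, -8.22833910e-03,
         7.98199497e-04],
       [ 9.91876749e-01,  2.11234533e-02,  1.25436499e-01,
        -5.91703207e-01],
       [-1.25227161e-01, -1.09626213e-02,  9.92067527e-01,
        -1.52132624e+00],
       [ 0.00000000e+00,  0.00000000e+00,  0.00000000e+00,
         1.00000000e+00]])}
scene {'fx': 497.24718251326163, 'fy': 497.24718251326163, 'cx': 317.2972583131702, 'cy': 238.0194720792109, 'extrinsics': array([[-0.3168251 ,  0.94835453,  0.0156698 ,  0.18961102],
       [-0.60434361, -0.21457632,  0.76728469,  0.23014974],
       [ 0.73102028,  0.2336251 ,  0.64111517, -1.6540828 ],
       [ 0.        ,  0.        ,  0.        ,  1.        ]])}
wrist {'fx': 375.9649055645088, 'fy': 375.9649055645088, 'cx': 314.1216412617482, 'cy': 242.04955342326758, 'extrinsics': array([[-0.42881453, -0.90339125,  0.00153227,  0.67503704],
       [ 0.87157902, -0.41415912, -0.26233991,  0.03279686],
       [ 0.23763018, -0.11115967,  0.96497431, -0.38948997],
       [ 0.        ,  0.        ,  0.        ,  1.        ]])}
```

View pics/top0.png

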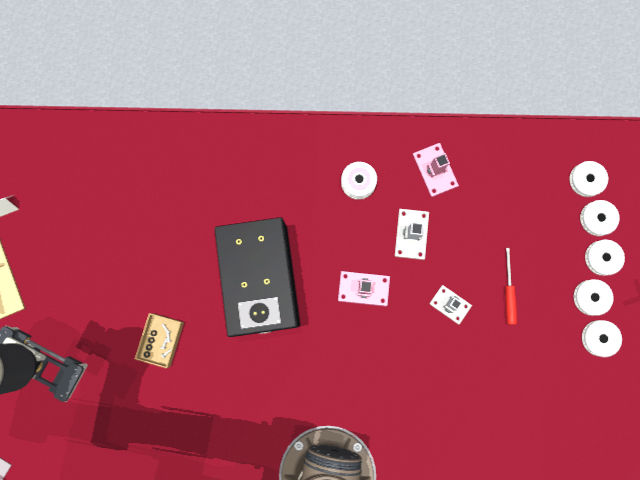

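View pics/scene0.png

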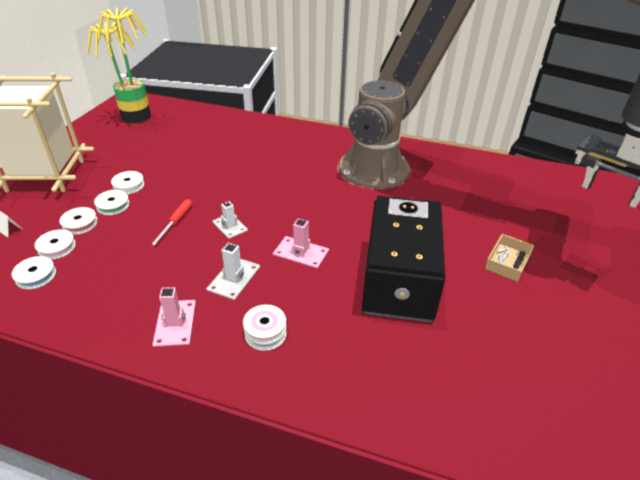

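The top view shows the larger white bracket near (412,234), the small one near (452,305), and the speaker with four inserts around (253,262). The pink brackets are decoys. I'll enlarge both.

Run:
```python
import cv2,numpy as np
t=cv2.imread("pics/top0.png")
a=cv2.resize(t[200:270,380:445],None,fx=6,fy=6,interpolation=cv2.INTER_CUBIC)
b=cv2.resize(t[230:300,225:285],None,fx=6,fy=6,interpolation=cv2.INTER_CUBIC)
cv2.imwrite("pics/c1.png",np.hstack([a,b])) ; print(a.shape,b.shape)
```

```text
(420, 390, 3) (420, 360, 3)
```

View pics/c1.png

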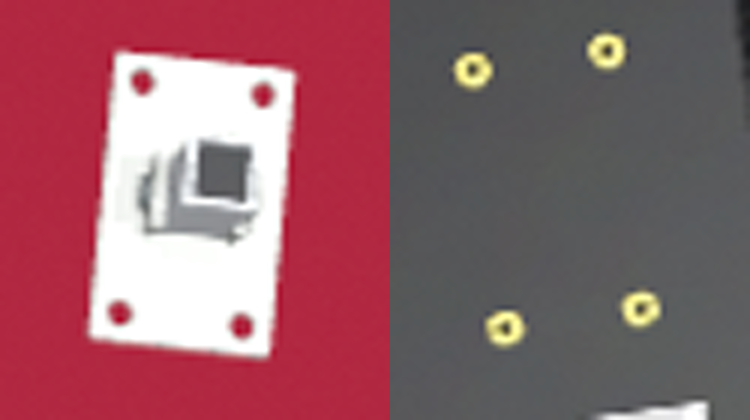

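The crop shows the plate holes at (142,82), (263,95), (241,326) and (119,313), and the inserts at (473,70), (607,51), (640,309) and (505,328).

```bash
cat > h.py <<'E'
import numpy as np
from scipy.spatial.transform import Rotation as R
def ray(p,uv,z):
    uv=np.atleast_2d(uv).astype(float); E=p["extrinsics"]
    d=np.c_[(uv[:,0]-p["cx"])/p["fx"],-(uv[:,1]-p["cy"])/p["fy"],-np.ones(len(uv))]@E[:3,:3]
    c=-E[:3,:3].T@E[:3,3]
    return c+d*((z-c[2])/d[:,2])[:,None]
PAT=np.array([[52,27],[52,-27],[-52,-27],[-52,27]])/1000
def fit(P):  # rigid planar fit to pattern, points in PAT order -> centre,yaw,max resid(mm)
    c=P[:,:2].mean(0); q=P[:,:2]-c
    a=np.arctan2((PAT[:,0]*q[:,1]-PAT[:,1]*q[:,0]).sum(),(PAT*q).sum())
    M=np.array([[np.cos(a),-np.sin(a)],[np.sin(a),np.cos(a)]])
    return c,np.degrees(a),1000*np.abs(q-PAT@M.T).max()
def pix(p,X):
    E=p["extrinsics"]; q=np.atleast_2d(X)@E[:3,:3].T+E[:3,3]
    return np.c_[p["cx"]+p["fx"]*q[:,0]/-q[:,2],p["cy"]-p["fy"]*q[:,1]/-q[:,2]]
def tool(o): return o["tool_pos"],R.from_euler("xyz",o["orientation"],degrees=True)
def rows(o,pos,yaw): # delta in tool frame to tool-down pose with yaw
    p,r=tool(o); t=R.from_euler("xyz",[180,0,yaw],degrees=True)
    return r.inv().apply(np.array(pos)-p),(r.inv()*t).as_rotvec(degrees=True)
E
python3 - <<'E'
from h import *; from plant import viewer,sensors
p=viewer.camera_params("top")
b=np.array([[142,82],[263,95],[241,326],[119,313]])/6-.42+[380,200]
s=np.array([[83,70],[217,51],[250,309],[115,328]])/6-.42+[225,230]
B=fit(ray(p,b,.003)); S=fit(ray(p,s,.160)); print("bracket",B,"speaker",S)
for n,uv in [("pinkA",(364,289)),("small",(451,305)),("pinkB",(436,170)),("spool",(359,180))]: print(n,ray(p,uv,.01))
o=sensors.get_obs()
for y in (B[1],B[1]+90,B[1]-90,B[1]+180): print(y,rows(o,[*B[0],.2],y))
E
```

```text
bracket (array([ 0.62230039, -0.20983622]), np.float64(-5.1709515767985135), np.float64(0.14144022011871454)) speaker (array([0.52543215, 0.18954568]), np.float64(9.319159471661614), np.float64(0.05055404169916622))
pinkA [[ 0.47199245 -0.08556491  0.01      ]]
small [[ 0.43536414 -0.31268887  0.01      ]]
pinkB [[ 0.79462472 -0.27382619  0.01      ]]
spool [[ 0.76303206 -0.06792832  0.01      ]]
-5.1709515767985135 (array([0.65218159, 0.59684234, 0.02666275]), array([ 7.02872836e-02,  6.75278270e-03, -2.02633263e+01]))
84.82904842320148 (array([0.65218159, 0.59684234, 0.02666275]), array([ 5.24138146e-02,  6.35554493e-02, -1.10263313e+02]))
-95.17095157679852 (array([0.65218159, 0.59684234, 0.02666275]), array([ 5.76875390e-02, -4.75745826e-02,  6.97366619e+01]))
174.8290484232015 (array([0.65218159, 0.59684234, 0.02666275]), array([ 9.51250182e-03, -9.90122062e-02,  1.59736644e+02]))
```

```bash
python3 -m pendant '[[1,[0.03,0.0275,-0.003],[0,0,0]],[1,[0.06,0.055,-0.006],[0,0,0]],[1,[0.09,0.0825,-0.009],[0,0,0]],[1,[0.12,0.11,-0.012],[0,0,0]],[1,[0.15,0.1375,-0.015],[0,0,0]],[1,[0.18,0.165,-0.018],[0,0,0]],[1,[0.21,0.1925,-0.021],[0,0,0]],[1,[0.24,0.22,-0.024],[0,0,0]],[1,[0.27,0.2475,-0.027],[0,0,0]],[1,[0.3,0.275,-0.03],[0,0,0]]]'; python3 -m pendant '[[1,[0.03,0.0275,0],[0,0,0]],[1,[0.06,0.055,0],[0,0,0]],[1,[0.09,0.0825,0],[0,0,0]],[1,[0.12,0.11,0],[0,0,0]],[1,[0.15,0.1375,0],[0,0,0]],[1,[0.18,0.165,0],[0,0,0]],[1,[0.21,0.1925,0],[0,0,0]],[1,[0.24,0.22,0],[0,0,-7]],[1,[0.27,0.2475,0],[0,0,-14]],[1,[0.3,0.275,0],[0,0,-20.3]]]'
python3 - <<'E'
from h import *; from plant import viewer,sensors
o=sensors.get_obs()
print(rows(o,[.6223,-.2098,.25],-5.17))
E
```

```text
clock: 0.98
tool_pos: [0.4428, 0.2304, 0.2568]
orientation: [-180.0, 0.0, -25.4]
force: [1.0, 0.9, 0.4]
opening: 0.0876
gripper_force: 0.0
clock: 1.82
tool_pos: [0.593, -0.1396, 0.2564]
orientation: [-180.0, 0.0, -5.4]
force: [1.3, 1.2, 1.2]
opening: 0.0879
gripper_force: 0.0
(array([0.03577309, 0.06714841, 0.00642244]), array([-0.00619363,  0.01281191, -0.24016238]))
```

```bash
python3 -m pendant '[[1,[0.0165,0.031,0],[0,0,0]],[1,[0.033,0.0625,0],[0,0,0]],[1,[0.033,0.0625,0],[0,0,0]],[1,[0.033,0.0625,0],[0,0,0]],[1,[0.033,0.0625,0],[0,0,0]],[1,[0.033,0.0625,0],[0,0,0]]]'
python3 - <<'E'
from h import *; from plant import viewer,sensors
import cv2
o=sensors.get_obs();p=viewer.camera_params("wrist");im=viewer.snapshot("wrist")
np.save("w1.npy",p,allow_pickle=True)
print(o["tool_pos"],o["orientation"],rows(o,[.6223,-.2098,.25],-5.17))
c,a=np.array([.6223,-.2098]),np.radians(-5.17)
M=np.array([[np.cos(a),-np.sin(a)],[np.sin(a),np.cos(a)]])
print(pix(p,np.c_[PAT@M.T+c,np.full(4,.003)]).round(1), pix(p,[[*c,.1]]))
cv2.imwrite("pics/w1.png",im[:,:,::-1])
E
```

```text
clock: 2.32
tool_pos: [0.6191, -0.2024, 0.2566]
orientation: [-180.0, 0.0, -5.7]
force: [-0.5, 0.8, -0.2]
opening: 0.0878
gripper_force: 0.0
[ 0.61914163 -0.20240666  0.25657627] [-1.79991734e+02  1.08665141e-02 -5.68648424e+00] (array([0.00387665, 0.00704496, 0.00657452]), array([-0.00831453,  0.01082919, -0.51648503]))
[[296.  154.1]
 [346.6 153.7]
 [345.3 247.5]
 [297.9 247.9]] [[323.53667586 220.59598041]]
```

View pics/w1.png

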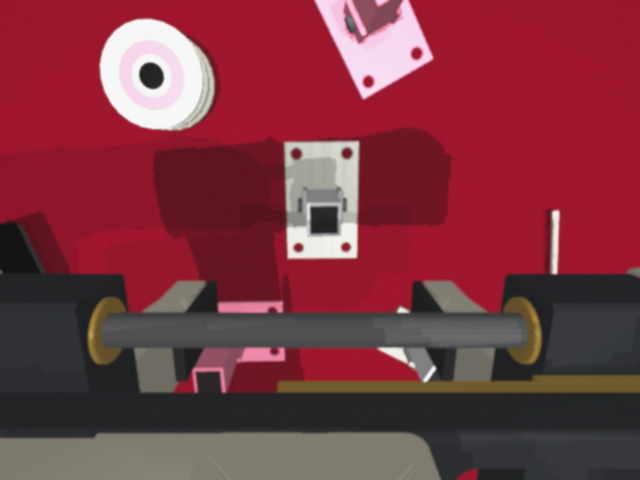

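The bracket holes appear at (296,153), (347,153), (346,247) and (298,247), within a pixel of the predictions, so the pose is confirmed. I'll descend in two stages.

```bash
python3 -m pendant '[[1,[0.004,0.007,0.03],[0,0,-0.5]],[1,[0.004,0.007,0.06],[0,0,-0.5]],[1,[0.004,0.007,0.09],[0,0,-0.5]],[1,[0.004,0.007,0.12],[0,0,-0.5]],[1,[0.004,0.007,0.12],[0,0,-0.5]],[1,[0.004,0.007,0.12],[0,0,-0.5]],[1,[0.004,0.007,0.12],[0,0,-0.5]]]'
python3 - <<'E'
from h import *; from plant import sensors
o=sensors.get_obs();print(o["tool_pos"],rows(o,[.6223,-.2098,.055],-5.17))
E
```

```text
clock: 2.95
tool_pos: [0.6239, -0.2101, 0.1389]
orientation: [180.0, -0.1, -5.1]
force: [-0.2, -0.5, 1.0]
opening: 0.0875
gripper_force: 0.0
[ 0.62392747 -0.21014261  0.13886637] (array([-0.00185827, -0.00025561,  0.08386188]), array([ 0.04096685, -0.14121124,  0.03508932]))
```

```bash
python3 -m pendant '[[1,[-0.001,0,0.03],[0,0,0]],[1,[-0.001,0,0.06],[0,0,0]],[1,[-0.001,0,0.083],[0,0,0]],[1,[-0.001,0,0.083],[0,0,0]],[1,[-0.001,0,0.083],[0,0,0]],[1,[-0.001,0,0.083],[0,0,0]]]'; python3 -m pendant '[[-1,[0,0,0],[0,0,0]],[-1,[0,0,0],[0,0,0]],[-1,[0,0,0],[0,0,0]],[-1,[0,0,0],[0,0,0]],[-1,[0,0,0],[0,0,0]],[-1,[0,0,0],[0,0,0]],[-1,[0,0,0],[0,0,0]],[-1,[0,0,0],[0,0,0]]]'
```

```text
clock: 3.45
tool_pos: [0.6237, -0.2106, 0.0566]
orientation: [180.0, -0.2, -5.2]
force: [-0.5, 0.3, 0.0]
opening: 0.0878
gripper_force: 0.0
clock: 4.12
tool_pos: [0.6217, -0.2104, 0.0535]
orientation: [180.0, 0.0, -5.2]
force: [-0.3, -1.0, -0.2]
opening: 0.0395
gripper_force: 0.0
```

```bash
python3 -m pendant '[[-1,[0,0,0],[0,0,0]],[-1,[0,0,0],[0,0,0]],[-1,[0,0,0],[0,0,0]],[-1,[0,0,0],[0,0,0]],[-1,[0,0,0],[0,0,0]],[-1,[0,0,0],[0,0,0]]]'; python3 -m pendant '[[-1,[0,0,-0.01],[0,0,0]],[-1,[0,0,-0.03],[0,0,0]],[-1,[0,0,-0.055],[0,0,0]],[-1,[0,0,-0.08],[0,0,0]],[-1,[0,0,-0.11],[0,0,0]],[-1,[0,0,-0.14],[0,0,0]],[-1,[0,0,-0.17],[0,0,0]],[-1,[0,0,-0.19],[0,0,0]],[-1,[0,0,-0.2],[0,0,0]],[-1,[0,0,-0.2],[0,0,0]]]'; python3 -m pendant '[[-1,[0,0,0],[0,0,0]],[-1,[0,0,0],[0,0,0]],[-1,[0,0,0],[0,0,0]]]'
python3 - <<'E'
from h import *; from plant import viewer,sensors
import cv2
o=sensors.get_obs();print(o["tool_pos"],o["orientation"],o["force"],rows(o,[.5254,.1895,.26],9.32))
w=viewer.snapshot("wrist")[:,:,::-1];s=viewer.snapshot("scene")[:,:,::-1]
cv2.imwrite("pics/w2.png",np.hstack([cv2.resize(w[100:420,160:480],(400,400)),cv2.resize(s[130:370,130:370],(400,400))]))
E
```

```text
clock: 4.62
tool_pos: [0.6216, -0.2105, 0.0535]
orientation: [180.0, 0.0, -5.2]
force: [-0.4, -1.1, -1.3]
opening: 0.0299
gripper_force: 30.0
clock: 5.45
tool_pos: [0.6223, -0.2103, 0.2561]
orientation: [-180.0, -0.2, -5.2]
force: [1.0, -1.1, -7.0]
opening: 0.0298
gripper_force: 30.0
clock: 5.7
tool_pos: [0.6207, -0.2101, 0.2512]
orientation: [-180.0, 0.2, -5.2]
force: [-0.8, -0.1, -6.0]
opening: 0.0297
gripper_force: 30.0
[ 0.62068986 -0.21005798  0.25115337] [-179.9768146     0.22431917   -5.23198648] [-0.8096715  -0.14472198 -5.95867005] (array([-0.13136159, -0.38920728, -0.0081749 ]), array([ -0.05154691,   0.22016774, -14.55201304]))
```

View pics/w2.png

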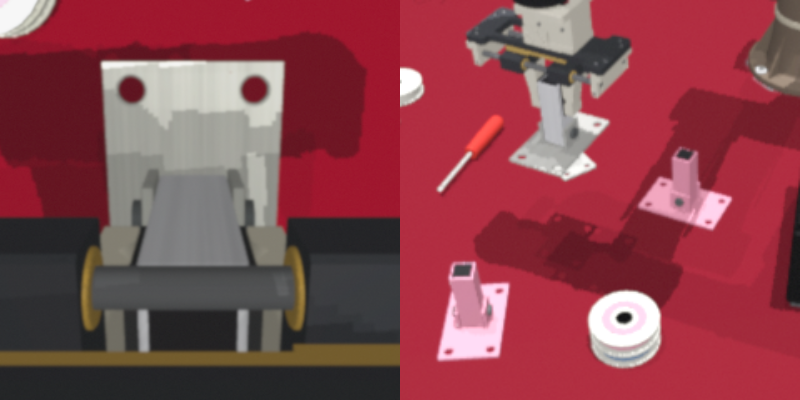

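The bracket is held level, with the front holes at about (266,171) and (364,171) in the full wrist image. Next I carry it over the speaker at the same height.

```bash
python3 -m pendant '[[-1,[-0.004,-0.012,0],[0,0,0]],[-1,[-0.012,-0.036,0],[0,0,0]],[-1,[-0.02,-0.06,0],[0,0,0]],[-1,[-0.028,-0.084,0],[0,0,0]],[-1,[-0.036,-0.108,0],[0,0,0]],[-1,[-0.044,-0.132,0],[0,0,0]],[-1,[-0.052,-0.156,0],[0,0,0]],[-1,[-0.06,-0.178,0],[0,0,0]],[-1,[-0.065,-0.193,0],[0,0,0]],[-1,[-0.067,-0.2,0],[0,0,0]]]'; python3 -m pendant '[[-1,[-0.006,-0.019,0],[0,0,-1]],[-1,[-0.014,-0.042,0],[0,0,-3]],[-1,[-0.022,-0.066,0],[0,0,-5]],[-1,[-0.03,-0.09,0],[0,0,-7]],[-1,[-0.038,-0.114,0],[0,0,-9]],[-1,[-0.046,-0.138,0],[0,0,-11]],[-1,[-0.054,-0.162,0],[0,0,-13]],[-1,[-0.06,-0.178,0],[0,0,-14]],[-1,[-0.063,-0.187,0],[0,0,-14.5]],[-1,[-0.064,-0.189,0],[0,0,-14.5]]]';  python3 -m pendant '[[-1,[0,0,0],[0,0,0]],[-1,[0,0,0],[0,0,0]],[-1,[0,0,0],[0,0,0]],[-1,[0,0,0],[0,0,0]]]'
python3 - <<'E'
from h import *; from plant import viewer,sensors
import cv2
for i in range(4):
    o=sensors.get_obs();print(o["tool_pos"],o["orientation"],o["force"],rows(o,[.5254,.1895,.26],9.32))
    p=viewer.camera_params("wrist");w=viewer.snapshot("wrist")[:,:,::-1]
s=viewer.snapshot("scene")[:,:,::-1]
cv2.imwrite("pics/w3.png",np.hstack([cv2.resize(w[120:320,190:440],(480,384),interpolation=2),cv2.resize(s[150:310,340:470],(312,384),interpolation=2)]))
c,a=np.array([.5254,.1895]),np.radians(9.32)
M=np.array([[np.cos(a),-np.sin(a)],[np.sin(a),np.cos(a)]])
print("inserts",pix(p,np.c_[PAT@M.T+c,np.full(4,.16)]).round(1))
pos,r=tool(o)
for z in (.0495,.0535): print("holes",pix(p,pos+r.apply(np.c_[PAT[:,0],-PAT[:,1],np.full(4,z)])).round(1))
E
```

```text
clock: 6.63
tool_pos: [0.5723, -0.0029, 0.2534]
orientation: [-180.0, 0.0, -5.1]
force: [-0.0, -0.8, -6.6]
opening: 0.0299
gripper_force: 30.0
clock: 7.47
tool_pos: [0.5263, 0.1903, 0.2533]
orientation: [180.0, 0.0, 9.4]
force: [0.2, -0.1, -7.1]
opening: 0.0297
gripper_force: 30.0
clock: 7.8
tool_pos: [0.5269, 0.188, 0.2536]
orientation: [180.0, 0.0, 9.2]
force: [-0.5, 0.7, -5.9]
opening: 0.0299
gripper_force: 30.0
[0.52686959 0.18804005 0.25357158] [1.79988784e+02 5.32484833e-03 9.20371460e+00] [-0.50573356  0.72486264 -5.90322747] (array([-0.00121776, -0.00167495, -0.00642864]), array([ 0.01121013,  0.00533623, -0.11628488]))
[0.52684292 0.18811911 0.25359509] [1.79992464e+02 3.29718007e-03 9.20714001e+00] [ 0.48750431  0.40197755 -6.9597625 ] (array([-0.00120375, -0.00159313, -0.00640505]), array([ 0.00753262,  0.0033046 , -0.11285977]))
[0.52685506 0.18825769 0.25364831] [ 1.79996595e+02 -5.08066545e-03  9.21822870e+00] [ 0.57491538  1.08008025 -6.28042154] (array([-0.0012367 , -0.00145898, -0.00635189]), array([ 0.00340958, -0.00507764, -0.10177146]))
[0.52684123 0.18839134 0.25365612] [ 1.79998705e+02 -5.46506912e-03  9.22691070e+00] [ 0.70204912  1.15948786 -5.75511482] (array([-0.00124421, -0.00132526, -0.00634403]), array([ 0.00129948, -0.00546402, -0.09308936]))
inserts [[272.4 171.1]
 [354.3 171. ]
 [350.5 315.3]
 [276.7 315.3]]
holes [[266.2 175.2]
 [365.3 175.3]
 [359.2 345.7]
 [271.7 345.6]]
holes [[267.  174.5]
 [364.4 174.6]
 [358.4 342.4]
 [272.4 342.3]]
```

View pics/w3.png

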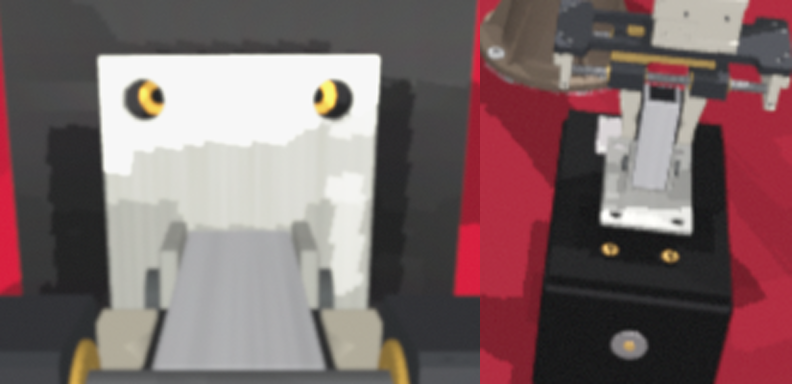

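The front holes are at about (265,172) and (364,172), with the brass inserts seen through them and centred sideways. I'll descend 20 mm with a small correction and look again.

```bash
python3 -m pendant '[[-1,[-0.001,-0.0003,0.007],[0,0,0]],[-1,[-0.0015,-0.0005,0.014],[0,0,0]],[-1,[-0.0015,-0.0005,0.02],[0,0,0]],[-1,[-0.0015,-0.0005,0.02],[0,0,0]],[-1,[-0.0015,-0.0005,0.02],[0,0,0]],[-1,[-0.0015,-0.0005,0.02],[0,0,0]],[-1,[-0.0015,-0.0005,0.02],[0,0,0]]]'
python3 - <<'E'
from h import *; from plant import viewer,sensors
import cv2
L=[];W=[]
for i in range(6):
    o=sensors.get_obs();L.append(np.r_[o["tool_pos"],o["orientation"]])
    p=viewer.camera_params("wrist");W.append(viewer.snapshot("wrist")[:,:,::-1].astype(float))
print(L[0],L[-1])
w=np.mean(W,0).astype(np.uint8); s=viewer.snapshot("scene")[:,:,::-1]; t=viewer.snapshot("top")[:,:,::-1]
f=lambda im,k:cv2.resize(im,None,fx=k,fy=k,interpolation=2)
A=f(w[150:195,240:390],5); B=np.hstack([f(s[195:260,360:435],5),f(t[205:270,215:290],5)])
print(A.shape,B.shape); cv2.imwrite("pics/w4.png",np.vstack([A,B]))
c,a=np.array([.5254,.1895]),np.radians(9.32)
M=np.array([[np.cos(a),-np.sin(a)],[np.sin(a),np.cos(a)]])
print("inserts",pix(p,np.c_[PAT@M.T+c,np.full(4,.16)])[:2].round(1))
P=np.c_[PAT@M.T+c,np.full(4,.18)]
print("ideal holes at underside",[pix(p,P+[0,0,d])[:2].round(1) for d in (0,.004)])
for n in("scene","top"):
  q=viewer.camera_params(n);print(n,pix(q,P-[0,0,.02]).round(1),pix(q,P+[0,0,.004]).round(1))
E
```

```text
clock: 8.63
tool_pos: [0.5253, 0.1893, 0.2339]
orientation: [-180.0, -0.0, 9.3]
force: [-0.4, -1.2, -5.8]
opening: 0.0298
gripper_force: 30.0
[ 5.25335441e-01  1.89333417e-01  2.33887694e-01 -1.79993490e+02
 -3.16358968e-02  9.28749490e+00] [ 5.25181706e-01  1.89231752e-01  2.33797765e-01 -1.79991048e+02
 -2.06927617e-02  9.27913982e+00]
(225, 750, 3) (325, 750, 3)
inserts [[270.7 171.2]
 [359.7 171.2]]
ideal holes at underside [array([[266.7, 174.1],
       [363.9, 174.1]]), array([[265.8, 174.7],
       [364.8, 174.8]])]
scene [[420.3 257. ]
 [395.3 254. ]
 [397.1 225. ]
 [420.3 227.5]] [[421.9 248.6]
 [396.6 245.7]
 [398.3 216.8]
 [421.9 219.4]]
top [[238.4 241.3]
 [260.8 238.1]
 [266.3 281.1]
 [243.7 284.3]] [[236.9 240. ]
 [259.6 236.8]
 [265.2 280.5]
 [242.2 283.7]]
```

View pics/w4.png

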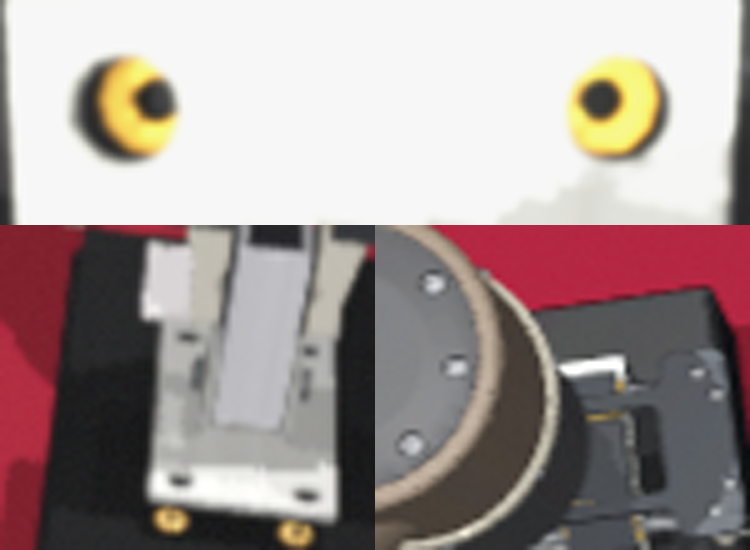

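The wrist crop gives hole centres (265.1,171.7) and (363.1,171.3) against insert mouths (270.9,169.9) and (359.9,169.9). The bracket is about 0.9 mm too far in +x and 0.7 mm off in y, and the scene view agrees. I'll correct and lower to the hover height.

```bash
python3 -m pendant '[[-1,[-0.0005,0.0004,0],[0,0,0]],[-1,[-0.001,0.0008,0.003],[0,0,0]],[-1,[-0.001,0.0008,0.006],[0,0,0]],[-1,[-0.001,0.0008,0.0095],[0,0,0]],[-1,[-0.001,0.0008,0.0095],[0,0,0]],[-1,[-0.001,0.0008,0.0095],[0,0,0]],[-1,[-0.001,0.0008,0.0095],[0,0,0]],[-1,[-0.001,0.0008,0.0095],[0,0,0]]]'
python3 - <<'E'
from h import *; from plant import viewer,sensors
import cv2
L=[];W=[];S=[]
for i in range(8):
    o=sensors.get_obs();L.append(np.r_[o["tool_pos"],o["orientation"]])
    p=viewer.camera_params("wrist");W.append(viewer.snapshot("wrist")[:,:,::-1].astype(float))
    S.append(viewer.snapshot("scene")[:,:,::-1].astype(float))
print(np.array(L)[[0,4,-1]].round(4),o["clock"])
w=np.mean(W,0).astype(np.uint8); s=np.mean(S,0).astype(np.uint8)
f=lambda im,k:cv2.resize(im,None,fx=k,fy=k,interpolation=2)
A=f(w[150:195,240:390],5); B=np.hstack([f(s[195:265,360:435],5),np.zeros((350,375,3),np.uint8)])
cv2.imwrite("pics/w5.png",np.vstack([A,B]))
c,a=np.array([.5254,.1895]),np.radians(9.32)
M=np.array([[np.cos(a),-np.sin(a)],[np.sin(a),np.cos(a)]])
P=np.c_[PAT@M.T+c,np.full(4,.16)]
q=viewer.camera_params("scene")
for d in (0,.01,.012,.014): print(d,pix(p,P+[0,0,d])[:2].round(1).tolist(),pix(q,P+[0,0,d]).round(1).tolist())
E
```

```text
clock: 9.7
tool_pos: [0.5243, 0.1883, 0.2242]
orientation: [-180.0, -0.0, 9.3]
force: [0.0, -0.2, -6.6]
opening: 0.0301
gripper_force: 30.0
[[ 5.243000e-01  1.883000e-01  2.242000e-01 -1.799997e+02 -9.800000e-03
   9.276100e+00]
 [ 5.242000e-01  1.882000e-01  2.241000e-01 -1.799971e+02 -2.700000e-03
   9.276100e+00]
 [ 5.243000e-01  1.882000e-01  2.241000e-01  1.799988e+02 -1.300000e-03
   9.274200e+00]] 10.4
0 [[267.3, 170.6], [360.2, 170.6]] [[420.3, 257.0], [395.3, 254.0], [397.1, 225.0], [420.3, 227.5]]
0.01 [[265.1, 172.1], [362.3, 172.1]] [[420.9, 253.5], [395.8, 250.6], [397.6, 221.6], [421.0, 224.2]]
0.012 [[264.7, 172.4], [362.8, 172.4]] [[421.1, 252.8], [395.9, 249.9], [397.7, 220.9], [421.1, 223.5]]
0.014 [[264.2, 172.7], [363.2, 172.7]] [[421.2, 252.1], [396.0, 249.2], [397.8, 220.2], [421.2, 222.8]]
```

View pics/w5.png

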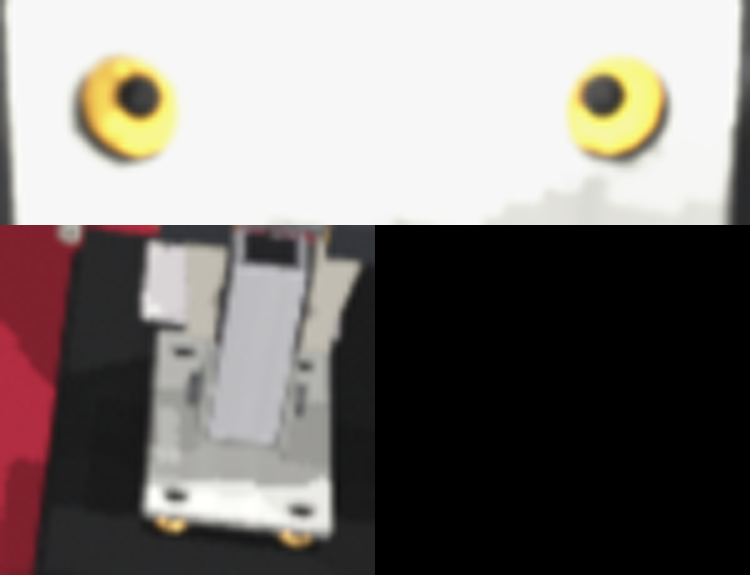

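Wrist crop: hole centres (264.8,171.4) and (362.8,171.0), insert mouths (267.2,168.6) and (360.0,168.6). Sideways it is centred. Along x it is about 0.4 mm short, which I'll trim. The hover gap is about 10.5 mm.

```bash
python3 -m pendant '[[-1,[0.0004,0.0001,0.0003],[0,0,0]],[-1,[0.0004,0.0001,0.0003],[0,0,0]],[-1,[0.0004,0.0001,0.0003],[0,0,0]],[-1,[0.0004,0.0001,0.0003],[0,0,0]],[-1,[0.0004,0.0001,0.0003],[0,0,0]],[-1,[0.0004,0.0001,0.0003],[0,0,0]],[-1,[0.0004,0.0001,0.0003],[0,0,0]],[-1,[0.0004,0.0001,0.0003],[0,0,0]]]' && python3 -c "
from plant import workorder; print(workorder.close_job())"
```

```text
clock: 11.17
tool_pos: [0.5247, 0.1882, 0.2238]
orientation: [-180.0, -0.0, 9.3]
force: [-0.5, -1.0, -5.7]
opening: 0.0295
gripper_force: 30.0
the job is handed in; nothing more can be done
None
```

The job is handed in at 11.2 s: the arm is holding the larger bracket plate down and level, about 10 mm above the speaker's back, with its holes within about half a millimetre of the inserts by the camera views (I did not look again after the last 0.4 mm trim).

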